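# Show where the stray vial belongs

## Robot

A 7-joint arm with a two-finger parallel gripper is mounted at the origin on a cart in front of the work surface, level with it; the furniture and walls round the work are solid. World frame = base frame: x ahead of the robot, y to its left, z up, the work surface at z = 0. Lengths are in m, angles in degrees, forces in N, time in s.
With the tool pointing down it reaches from about 0.4 to 0.875 m from the base axis. Payload 6.5 kg.
Tool frame: the origin (TCP) lies at the centre of the arm's flange, where the gripper is bolted on; the fingertips stand 173 mm ahead of it and the grasp point (between the pads) lies 155 mm ahead of it; z points along the fingers, y is the line along which they close (so a half turn about z gives the same grasp; the last joint's range is limited). The gripper opens to 85 mm and grips with 20 to 120 N. Pads are 22 mm wide; open, the fingers measure 114 mm over their backs; the gripper's body (76 mm by 85 mm) begins 54 mm behind the grasp point. The pads swing forward as they close: fully open they stand 13 mm farther back than shut.
Start: joints at [-80.741, 30.733, -0.252, 88.115, 0.149, 61.152, -4.079], TCP at [0.147, 0.633, 0.405] pointing down, gripper open.
Joint ranges: [-154.64, 154.64], [-21.42, 123.67], [-72.66, 72.17], [13.99, 137.28], [-74.86, 254.86], [10.95, 109.41], [-158.01, 158.01]. Speed limits (degrees/s): [136.94, 136.94, 180, 180, 180, 180, 180].

## Interface

Orientations are given as [roll, pitch, yaw] about the fixed x, y, z axes, in that order (R = Rz(yaw) Ry(pitch) Rx(roll)).
In Python, from plant import get_obs, capture, camera_info, close_job, recognise gives the robot as it stands.
- The arm moves only by the tool drive_tool, never from a script. Its argument "steps" is a list of rows, each an object of numbers: "jaw": the closure in counts, from 0 (fully open) to 255 (shut); "dx", "dy", "dz": the shift along the tool's x, y, z in cm; "twist": the turn about the tool's z in degrees. In form: [{"jaw": .., "dx": .., "dy": .., "dz": .., "twist": ..}, ...]. A call has 1 to 5 rows; each row shifts and turns the commanded pose from where the row before left it, along the tool's axes as they then stand; what a row does not reach is not made up. A row lasts 1/8 s, in which the tool goes at most 62.5 mm and 10.7 degrees, less where a joint would pass 70% of its speed; a pose out of reach is approached as far as the arm can. A call is refused whole if a number of a shift passes 6.25 or a number of a turn 10.7, either way. A call with a gripper value outside its range is refused whole. The fingers move at their own pace and stop on an object; the grip force is fixed at half the most. Time passes only in rows, so rows that do not move let the fingers close. It gives the time, the measured TCP pose, the force, the opening and the grip force at its end, in the units of the state.
- get_obs(): the state, without advancing time (a new reading comes with each control period).
- capture(name): name is "scene" or "top"; returns (picture, depth): 384x512x3 uint8, red, green, blue; 384x512 float32, m along the optical axis (not along the pixel's ray), 0 where there is no reading.
- camera_info(name): a dict with "fx", "fy", "cx", "cy" (pixels), "R" (3x3) and "t" (3): a world point X has camera coordinates R X + t. Camera axes: x right, y down, z forward; pixel columns grow to the right and rows downward; lengths in m; the calibration is good to about 2 mm. A picture is of the moment at which its call begins. camera_info takes no time and is no camera call.
- close_job(): hands the job in; it is judged then, once.
Trained networks look in the newest picture that a camera, given by its name, has taken for a name from the list of things; names that differ only in an ending like _2 or _b are one class to them, and where a whole thing is asked for, a point or a joint stands for the part that bears it (a point fixed in the world has none). Each returns a list of dicts, best first, with "p" (0 to 1); they miss things now and then, are a little off and sometimes report something else, mostly with a low value. They report only what shows in the picture. A call takes as long as a camera call.
- recognise(camera, name): "xyz" ([x, y, z] in m, in the coordinates of the camera as it stood for that picture, good to about 4 mm: the middle of the surface that is visible of it).
The state is a dict: "clock": time; "qpos": joint angles; "dq": joint speeds; "effort": joint torques, N m; "ee_pos": TCP position; "tool_rot": TCP orientation; "force": force on the tool from outside, world axes, zero at the start; "moment": the same for the moment, N m; "grip_width": opening from 0.0 (shut) to 1.0 (fully open); "gripper_force": force on a finger pad.
Only numpy, scipy, OpenCV 4.12 (cv2) and the standard library are available. Lean on these libraries where they do the work, as an engineer would, in place of code of your own. Each camera call takes 0.05 s, during which the arm holds its last target. There are 200 camera calls.

## Task

Show a colleague where the stray sample vial belongs, only by pointing with the fingertips from straight above: first point at the middle of the vial lying on the bench, about two centimetres above it, for two seconds; then point at the one empty hole in the vial rack, about two centimetres above the level of the surrounding caps, for two seconds, and finish still pointing there. Touch nothing on the way, neither the vials nor anything else.

Things in the scene. Friction and masses are not known exactly. Their poses are not given: they have to be found in the camera images.
- stray_vial_center (a point): centre of the stray sample vial, which lies on its side on the bench (round clear glass, white cap, 56 mm long, 17 mm thick; its highest line is 17 mm above the bench; it can roll). Its long axis is the y axis of this point, the cap towards -y
- empty_hole (a point): middle of the mouth of the one empty hole in the vial rack, 24 mm above the bench, in the rack's top face (holes about 17 mm wide, 15 mm deep; z up). The standing vials in the neighbouring holes are centred 28 mm away across the rack and 37 mm away along it, and their caps reach 41 mm higher than this point
- rack: fixed solid blue vial rack, 62 x 150 x 24 mm, 2 holes across (x) by 4 along (y); origin at the centre of its underside, z up. Seven of its eight holes hold an upright vial, 17 mm thick, seated firmly, its cap top 65 mm above the bench (cap colours mean nothing here)
- dropper_bottle: bystander beyond the rack: small bottle with a black dropper bulb, 33 mm thick, 107 mm tall, loose; origin at the centre of its foot
- dish: bystander beyond the rack: round glass dish with soil, 64 mm across, 36 mm tall, loose; origin at the centre of its underside

How it is judged:
By the outcome, as a careful person would: the job done as asked, in the order asked, and still so for the second after the job is handed in, with the robot touching nothing.
It also fails if it takes over 35 s, if anything falls off the work surface, if the arm or the gripper's body presses on something with over 40 N, if the wrist force passes 120 N, or if a joint passes its speed limit or range.

## Working session

There is one attempt and no reset: what is moved stays moved. The work goes in short steps, Python scripts to look and compute and a tool call to move; the robot and the scene stay as the last step left them, time stands still between calls to the robot, and variables do not carry over. Pictures are saved under pics/ and viewed, at most 10 in all, crops included, and the job is handed in when it is done.

Besides the shell and the picture viewer there is one more tool, called after "Call:" by a JSON object that holds its "method" and its "body", one argument or row to a line. drive_tool: Moves the arm, as the interface text tells. Its arguments: {"type":"object","properties":{"steps":{"type":"array"}},"required":["steps"]}

```bash
mkdir -p pics
cat > h.py <<'E'
import numpy as np, cv2
from plant import *
def world(c,p):
    i=camera_info(c); return np.array(i["R"]).T@(np.array(p)-np.array(i["t"]))
def px(c,X):
    i=camera_info(c); q=np.array(i["R"])@np.array(X)+np.array(i["t"]); return (i["fx"]*q[0]/q[2]+i["cx"],i["fy"]*q[1]/q[2]+i["cy"])
def cloud(c,d):
    i=camera_info(c); v,u=np.mgrid[:384,:512]
    P=np.stack([(u-i["cx"])/i["fx"]*d,(v-i["cy"])/i["fy"]*d,d],-1)
    return (P-np.array(i["t"]))@np.array(i["R"])
E
python3 - <<'E'
from h import *
o=get_obs();print(o["clock"],o["ee_pos"],o["tool_rot"],o["grip_width"])
ims=[]
for c in("scene","top"):
    p,d=capture(c); np.save(c+".npy",d); cv2.imwrite("pics/%s0.png"%c,p[:,:,::-1])
    i=camera_info(c); print(c,"cam at",-np.array(i["R"]).T@np.array(i["t"]))
    for n in("stray_vial_center","empty_hole","rack","dropper_bottle","dish"):
        for r in recognise(c,n)[:3]:
            w=world(c,r["xyz"]);print(c,n,round(r["p"],2),w.round(3),np.round(px(c,w)))
E
```

```text
0.0 [0.14673267 0.63288611 0.40381113] [-1.79902207e+02  8.69216401e-03  1.66952093e+02] 0.9963785203398784
scene cam at [0.81876151 0.1240272  0.80559285]
scene stray_vial_center 0.58 [0.368 0.326 0.016] [220. 157.]
scene rack 0.59 [0.476 0.343 0.029] [254. 187.]
scene dropper_bottle 0.71 [0.603 0.28  0.054] [262. 249.]
scene dish 0.66 [0.611 0.357 0.011] [297. 239.]
top cam at [0.4526137  0.34938334 0.91740463]
top stray_vial_center 0.54 [0.369 0.324 0.013] [251. 259.]
top rack 0.83 [0.458 0.353 0.027] [237. 215.]
top dropper_bottle 0.55 [0.597 0.284 0.054] [272. 144.]
top dish 0.95 [0.616 0.353 0.01 ] [238. 139.]
```

Run:
```python
import cv2
for c,(u,v) in(("top",(245,210)),("scene",(250,190))):
    p=cv2.imread("pics/%s0.png"%c)
    if c=="top": p=p[110:310,130:380]; p=cv2.resize(p,None,fx=3,fy=3,interpolation=cv2.INTER_CUBIC)
    else: p=cv2.resize(p,None,fx=1.5,fy=1.5)
    cv2.imwrite("pics/%sv.png"%c,p)
```

```text
(no output)
```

View pics/topv.png

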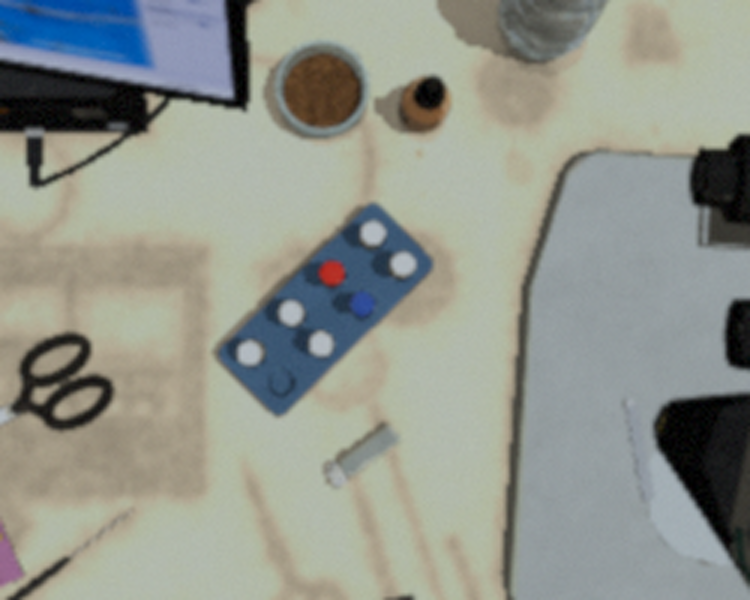

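View pics/scenev.png

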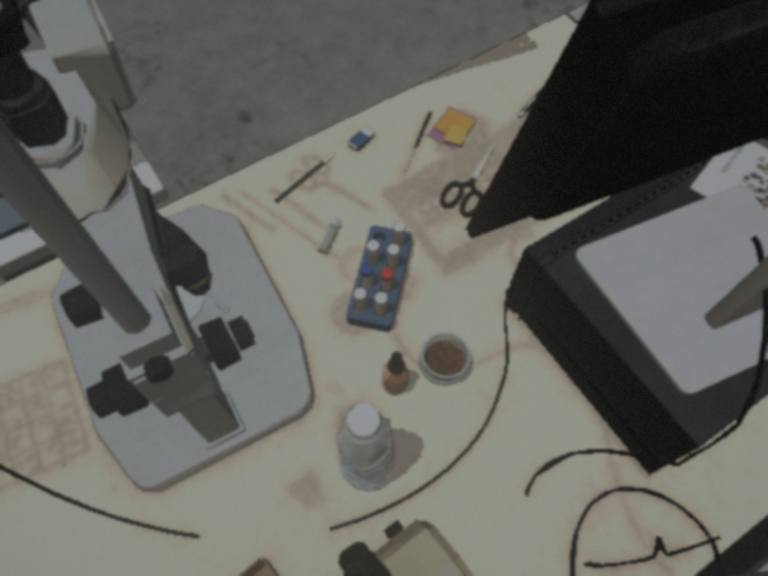

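Run:
```python
from h import *
H={}
for c in("top","scene"):
    W=cloud(c,np.load(c+".npy")); ok=(np.load(c+".npy")>0)
    P=W[ok]; i=np.floor((P[:,0]+.1)/.05).astype(int); j=np.floor((P[:,1]+.2)/.05).astype(int)
    for a,b,z in zip(i,j,P[:,2]):
        if 0<=a<20 and 0<=b<22: H[a,b]=max(H.get((a,b),-1),z)
print("x\\y cm",*["%4d"%(-20+5*b) for b in range(22)])
for a in range(20): print("%6d"%(-10+5*a),*["%4d"%round(100*H[a,b]) if (a,b) in H else "   ." for b in range(22)])
d=np.load("top.npy");W=cloud("top",d)
m=np.zeros(d.shape,bool);m[245:275,232:268]=True
q=W[m&(W[...,2]>.006)&(W[...,2]<.03)];print(len(q),q[:,:2].mean(0),q.max(0),q.min(0))
# rays
def ray(u,v,z):
    i=camera_info("top");R=np.array(i["R"]);C=-R.T@np.array(i["t"]);r=R.T@np.array([(u-i["cx"])/i["fx"],(v-i["cy"])/i["fy"],1]);return C+r*(z-C[2])/r[2]
f=lambda x,y:(130+(x+.5)/3-.5,110+(y+.5)/3-.5)
print("vial cap/end/mid",[ray(*f(*p),.0085).round(4) for p in((332,475),(393,434),(362,455))])
print("hole",ray(*f(281,383),.024).round(4))
for p in((372,232),(403,264),(331,272),(362,303),(290,312),(321,344),(249,352)):print(ray(*f(*p),.065).round(4))
```

```text
x\y cm  -20  -15  -10   -5    0    5   10   15   20   25   30   35   40   45   50   55   60   65   70   75   80   85
   -10    .    .    .    .    .    .  -45  -63  -73  -73  -73  -73  -73  -73  -73  -73  -73  -73  -73  -73  -73  -73
    -5    .    .    .    .    .    .  -32    0  -73  -73  -73  -73  -73  -73  -73  -73  -73  -73  -73  -73  -73  -73
     0    .    .    1    2    .    .    0    0    .    .    .    .    .    .    .    .    .    .    .    .    .    .
     5    .    .    2    2    .    .    0    0    .    .    .    .    .    .    .    .    .    .    .    .    .    .
    10    .   -2    2    2  -15    0    0    0    .    .    .    .    .    .    .    .    .    .    .    .    .    .
    15    .    0    1    0    .    0    0    0    1    1    0    1    1    0    1    0    0    0    1    0    0    1
    20    0    0    1    3    3   37   41   41    3    1    1    1    2    2    0    1    1    1    1    0    0    0
    25    .    1    1    3   41   41   41   41    3    1    1    1    1    0    1    1    1    0    1    1    1    0
    30    0    0    2    3   39   52   52   40 
[... 1060 characters left out ...]
 0    1    3    4   15   16   29   28   16    .    .    .    .
    80   14   14    6    6    6   11   12   12   12    1    0    1    6   15   19   24   16    .    .    .    .    .
    85   14   14    5    6    5   11   12   12   11    1    1    1    1   15   18   19    0    0    .    .    .    .
218 [0.36482879 0.32392111] [0.38650653 0.34997978 0.01930023] [0.343722   0.29918477 0.00678384]
vial cap/end/mid [array([0.3497, 0.3452, 0.0085]), array([0.3776, 0.3037, 0.0085]), array([0.3633, 0.3248, 0.0085])]
hole [0.4127 0.3799 0.024 ]
[0.5119 0.3207 0.065 ]
[0.4913 0.3005 0.065 ]
[0.4859 0.347  0.065 ]
[0.466  0.3269 0.065 ]
[0.46   0.3732 0.065 ]
[0.4395 0.3531 0.065 ]
[0.4342 0.3992 0.065 ]
```

Call:
{"method": "drive_tool", "body": {
  "steps": [
    {"jaw": 255,"dx": -2.4,"dy": -2.1},
    {"jaw": 255,"dx": -2.4,"dy": -2.1},
    {"jaw": 255,"dx": -2.4,"dy": -2.1},
    {"jaw": 255,"dx": -2.4,"dy": -2.1},
    {"jaw": 255,"dx": -2.4,"dy": -2.1}
  ]
}}

```text
invalid input
```

Run:
```python
from h import *
o=get_obs();print(o["clock"],o["ee_pos"],o["tool_rot"],o["grip_width"],np.round(o["qpos"],1))
a=np.arctan2(.3245,.364);n=np.array([-np.sin(a),np.cos(a)]);e=np.array([np.cos(a),np.sin(a)])
for c in("top","scene"):
    W=cloud(c,np.load(c+".npy"))[np.load(c+".npy")>0]
    W=W[(W[:,2]>.2)&(W[:,0]>.1)&(W[:,0]<.5)&(W[:,1]<.35)]
    s=W[:,:2]@n;k=np.argsort(-s)[:400:25]
    for i in k: print(c,"off",s[i].round(3),"r",(W[i,:2]@e).round(3),W[i].round(3))
p,d=capture("scene");np.save("scene1.npy",d);cv2.imwrite("pics/scene1.png",cv2.resize(p[:,:,::-1],None,fx=1.5,fy=1.5))
```

```text
0.6 [0.14679704 0.63318377 0.40469174] [-1.79999067e+02  3.50377319e-03  1.66947926e+02] 1.002231291681596 [-80.7  30.7  -0.2  88.1   0.1  61.2  -4.1]
top off -0.031 r 0.29 [0.237 0.17  0.328]
top off -0.036 r 0.297 [0.246 0.171 0.344]
top off -0.038 r 0.3 [0.25  0.171 0.366]
top off -0.04 r 0.3 [0.251 0.17  0.342]
top off -0.042 r 0.301 [0.253 0.169 0.336]
top off -0.043 r 0.305 [0.256 0.17  0.364]
top off -0.045 r 0.303 [0.256 0.169 0.334]
top off -0.046 r 0.307 [0.259 0.17  0.351]
top off -0.047 r 0.308 [0.261 0.17  0.37 ]
top off -0.048 r 0.306 [0.26  0.168 0.315]
top off -0.049 r 0.312 [0.265 0.171 0.395]
top off -0.05 r 0.312 [0.266 0.171 0.401]
top off -0.05 r 0.308 [0.264 0.167 0.313]
top off -0.051 r 0.31 [0.266 0.168 0.401]
top off -0.052 r 0.314 [0.269 0.17  0.402]
top off -0.053 r 0.315 [0.27  0.171 0.394]
scene off -0.04 r 0.304 [0.254 0.173 0.401]
scene off -0.048 r 0.308 [0.262 0.169 0.403]
scene off -0.05 r 0.238 [0.211 0.121 0.392]
scene off -0.051 r 0.238 [0.212 0.12  0.388]
scene off -0.052 r 0.227 [0.204 0.112 0.375]
scene off -0.053 r 0.229 [0.206 0.113 0.378]
scene off -0.054 r 0.23 [0.207 0.113 0.387]
scene off -0.055 r 0.23 [0.208 0.112 0.386]
scene off -0.055 r 0.313 [0.27  0.167 0.405]
scene off -0.056 r 0.239 [0.215 0.117 0.384]
scene off -0.057 r 0.302 [0.263 0.159 0.407]
scene off -0.058 r 0.314 [0.273 0.166 0.406]
scene off -0.059 r 0.235 [0.215 0.113 0.375]
scene off -0.059 r 0.277 [0.246 0.14  0.404]
scene off -0.06 r 0.264 [0.237 0.131 0.404]
scene off -0.061 r 0.29 [0.257 0.148 0.405]
```

View pics/scene1.png

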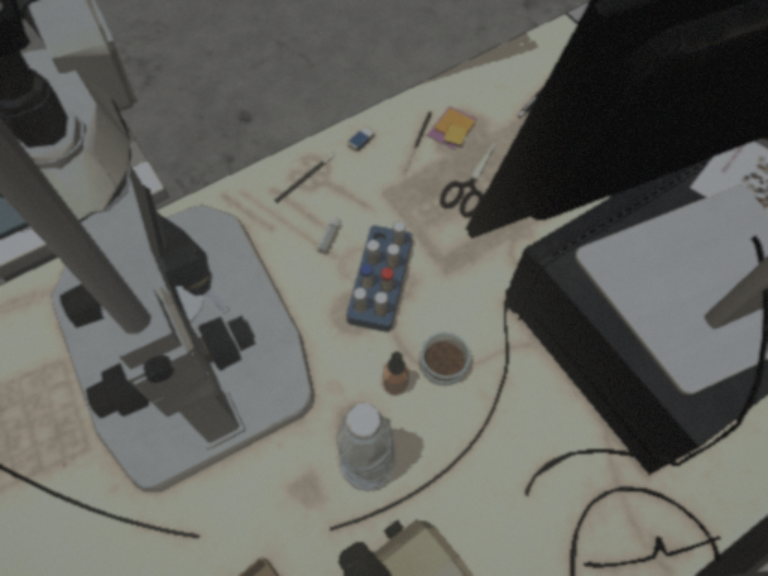

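The call was rejected because it needs every field. The picture is unchanged: vial near (330,235), rack near (380,275). I'll resend with all the fields.

Call:
{"method": "drive_tool", "body": {
  "steps": [
    {"jaw": 255,"dx": -2.4,"dy": -2.1,"dz": 0,"twist": 0},
    {"jaw": 255,"dx": -2.4,"dy": -2.1,"dz": 0,"twist": 0},
    {"jaw": 255,"dx": -2.4,"dy": -2.1,"dz": 0,"twist": 0},
    {"jaw": 255,"dx": -2.4,"dy": -2.1,"dz": 0,"twist": 0},
    {"jaw": 255,"dx": -2.4,"dy": -2.1,"dz": 0,"twist": 0}
  ]
}}

```text
clock: 1.27
ee_pos: [0.2406, 0.5029, 0.4049]
tool_rot: [180.0, 0.0, 166.9]
force: [0.5, -0.7, 0.9]
grip_width: 0.002
gripper_force: 0.0
```

Run:
```python
from h import *
o=get_obs();print(o["clock"],o["ee_pos"],o["tool_rot"],o["grip_width"],np.round(o["qpos"],1))
```

```text
1.275 [0.24060149 0.50292465 0.4048574 ] [1.79976977e+02 7.45195548e-03 1.66942575e+02] 0.001532638535088718 [-69.9  21.7   1.  102.5  -0.5  55.8   8.3]
```

Call:
{"method": "drive_tool", "body": {
  "steps": [
    {"jaw": 255,"dx": -3.2,"dy": -2.9,"dz": 0,"twist": 0},
    {"jaw": 255,"dx": -3.2,"dy": -2.9,"dz": 0,"twist": 0},
    {"jaw": 255,"dx": -3.2,"dy": -2.9,"dz": 0,"twist": 0},
    {"jaw": 255,"dx": -3.2,"dy": -2.9,"dz": 1,"twist": 0},
    {"jaw": 255,"dx": -3.2,"dy": -2.9,"dz": 2,"twist": 0}
  ]
}}

```text
clock: 1.9
ee_pos: [0.3641, 0.3256, 0.3753]
tool_rot: [179.9, 0.1, 167.0]
force: [0.8, 0.2, -0.4]
grip_width: 0.001
gripper_force: 0.0
```

Call:
{"method": "drive_tool", "body": {
  "steps": [
    {"jaw": 255,"dx": 0,"dy": 0,"dz": 3,"twist": 0},
    {"jaw": 255,"dx": 0,"dy": 0,"dz": 3,"twist": 0},
    {"jaw": 255,"dx": 0,"dy": 0,"dz": 3,"twist": 0},
    {"jaw": 255,"dx": 0,"dy": 0,"dz": 2,"twist": 0},
    {"jaw": 255,"dx": 0,"dy": 0,"dz": 0,"twist": 0}
  ]
}}

```text
clock: 2.52
ee_pos: [0.3627, 0.3261, 0.2637]
tool_rot: [-179.9, -0.1, 167.0]
force: [0.1, -0.5, -0.0]
grip_width: 0.001
gripper_force: 0.0
```

Run:
```python
from h import *
o=get_obs();print(o["clock"],o["ee_pos"],o["tool_rot"],o["force"],np.round(o["qpos"],1))
p,d=capture("scene");W=cloud("scene",d);t=np.array(o["ee_pos"])
m=(d>0)&(np.hypot(W[...,0]-t[0],W[...,1]-t[1])<.05)&(W[...,2]>.03)&(W[...,2]<.2)
print("lowest tool pts",np.sort(W[m][:,2])[:8].round(3), "n",m.sum())
q=W[m&(W[...,2]<np.sort(W[m][:,2])[:1]+.03)];print(q.mean(0))
u,v=px("scene",t-[0,0,.1]);u,v=int(u),int(v);print(u,v,px("scene",t-[0,0,.173]),px("scene",[.364,.3245,.0085]))
c=p[max(v-90,0):v+110,max(u-120,0):u+140,::-1];cv2.imwrite("pics/s2.png",cv2.resize(c,None,fx=3,fy=3,interpolation=cv2.INTER_CUBIC))
```

```text
2.525 [0.3627141  0.32609335 0.26373879] [-1.79867954e+02 -7.38770602e-02  1.66953030e+02] [ 0.05805114 -0.49149925 -0.04860915] [-50.9  27.8   4.5 118.2  -3.8  34.2  33.2]
lowest tool pts [0.092 0.093 0.093 0.094 0.097 0.097 0.098 0.098] n 1170
[0.36910588 0.32308614 0.10923253]
213 112 (np.float64(216.49127821218613), np.float64(135.11700020781305)) (np.float64(219.0977928154226), np.float64(157.48220346236403))
```

View pics/s2.png

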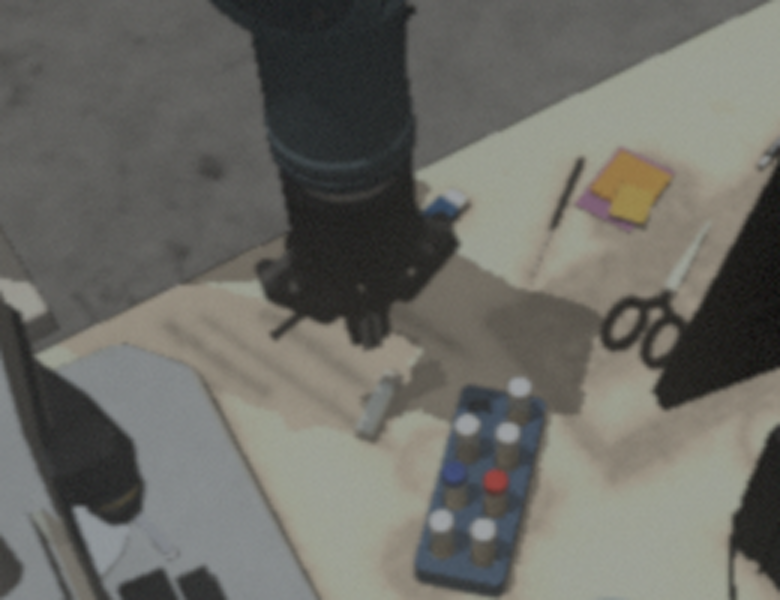

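The shut fingertips stand above the vial (crop (370,345) over (378,405)). Depth puts the tips 172 mm ahead of the TCP, as stated. I'll go down 5.4 cm and hold.

Call:
{"method": "drive_tool", "body": {
  "steps": [
    {"jaw": 255,"dx": -0.2,"dy": -0.1,"dz": 1.5,"twist": 0},
    {"jaw": 255,"dx": 0,"dy": 0,"dz": 1.5,"twist": 0},
    {"jaw": 255,"dx": 0,"dy": 0,"dz": 1.4,"twist": 0},
    {"jaw": 255,"dx": 0,"dy": 0,"dz": 1.0,"twist": 0},
    {"jaw": 255,"dx": 0,"dy": 0,"dz": 0,"twist": 0}
  ]
}}

```text
clock: 3.2
ee_pos: [0.3646, 0.3248, 0.2098]
tool_rot: [-179.9, -0.0, 167.0]
force: [0.1, -0.7, -0.0]
grip_width: -0.004
gripper_force: 0.0
```

Run:
```python
from h import *
o=get_obs();t=np.array(o["ee_pos"]);print(o["clock"],t)
p,d=capture("scene");W=cloud("scene",d)
m=(d>0)&(np.hypot(W[...,0]-t[0],W[...,1]-t[1])<.04)&(W[...,2]>.03)&(W[...,2]<.2)
print(np.sort(W[m][:,2])[:6].round(3))
u,v=map(int,px("scene",t-[0,0,.173]));c=p[v-45:v+45,u-60:u+60,::-1];cv2.imwrite("pics/s3.png",cv2.resize(c,None,fx=6,fy=6,interpolation=cv2.INTER_CUBIC))
```

```text
3.2 [0.3645536  0.32476315 0.20980207]
[0.038 0.038 0.04  0.04  0.042 0.043]
```

View pics/s3.png

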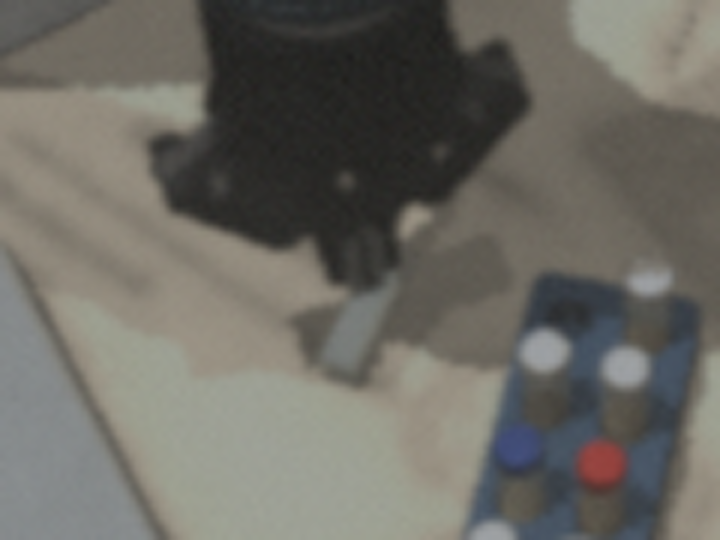

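The tips (crop (360,280)) hover over the vial, with its body at (355,335) and undisturbed. Tip height is 0.037 m, 2 cm above the vial. Now I hold for over 2 s.

Call:
{"method": "drive_tool", "body": {
  "steps": [
    {"jaw": 255,"dx": 0,"dy": 0,"dz": 0,"twist": 0},
    {"jaw": 255,"dx": 0,"dy": 0,"dz": 0,"twist": 0},
    {"jaw": 255,"dx": 0,"dy": 0,"dz": 0,"twist": 0},
    {"jaw": 255,"dx": 0,"dy": 0,"dz": 0,"twist": 0},
    {"jaw": 255,"dx": 0,"dy": 0,"dz": 0,"twist": 0}
  ]
}}

```text
clock: 3.88
ee_pos: [0.3648, 0.325, 0.2107]
tool_rot: [180.0, 0.0, 166.9]
force: [1.1, -0.2, -0.3]
grip_width: -0.001
gripper_force: 0.0
```

Call:
{"method": "drive_tool", "body": {
  "steps": [
    {"jaw": 255,"dx": 0,"dy": 0,"dz": 0,"twist": 0},
    {"jaw": 255,"dx": 0,"dy": 0,"dz": 0,"twist": 0},
    {"jaw": 255,"dx": 0,"dy": 0,"dz": 0,"twist": 0},
    {"jaw": 255,"dx": 0,"dy": 0,"dz": 0,"twist": 0},
    {"jaw": 255,"dx": 0,"dy": 0,"dz": 0,"twist": 0}
  ]
}}

```text
clock: 4.5
ee_pos: [0.3648, 0.325, 0.2107]
tool_rot: [180.0, 0.0, 166.9]
force: [-0.5, -0.4, -0.3]
grip_width: -0.001
gripper_force: 0.0
```

Call:
{"method": "drive_tool", "body": {
  "steps": [
    {"jaw": 255,"dx": 0,"dy": 0,"dz": 0,"twist": 0},
    {"jaw": 255,"dx": 0,"dy": 0,"dz": 0,"twist": 0},
    {"jaw": 255,"dx": 0,"dy": 0,"dz": 0,"twist": 0},
    {"jaw": 255,"dx": 0,"dy": 0,"dz": 0,"twist": 0},
    {"jaw": 255,"dx": 0,"dy": 0,"dz": 0,"twist": 0}
  ]
}}

```text
clock: 5.12
ee_pos: [0.3648, 0.325, 0.2107]
tool_rot: [-180.0, 0.0, 166.9]
force: [-0.2, -0.1, -0.1]
grip_width: -0.007
gripper_force: 0.0
```

Call:
{"method": "drive_tool", "body": {
  "steps": [
    {"jaw": 255,"dx": 0,"dy": 0,"dz": 0,"twist": 0},
    {"jaw": 255,"dx": 0,"dy": 0,"dz": 0,"twist": 0},
    {"jaw": 255,"dx": 0,"dy": 0,"dz": 0,"twist": 0},
    {"jaw": 255,"dx": 0,"dy": 0,"dz": 0,"twist": 0},
    {"jaw": 255,"dx": 0,"dy": 0,"dz": 0,"twist": 0}
  ]
}}

```text
clock: 5.75
ee_pos: [0.3648, 0.325, 0.2107]
tool_rot: [-180.0, 0.0, 166.9]
force: [0.1, 0.5, 0.3]
grip_width: -0.003
gripper_force: 0.0
```

Call:
{"method": "drive_tool", "body": {
  "steps": [
    {"jaw": 255,"dx": 0,"dy": 0,"dz": -2,"twist": 0},
    {"jaw": 255,"dx": 0,"dy": 0,"dz": -2.5,"twist": 0},
    {"jaw": 255,"dx": 0,"dy": 0,"dz": -2.3,"twist": 0},
    {"jaw": 255,"dx": -1.0,"dy": 1.8,"dz": 0,"twist": 0},
    {"jaw": 255,"dx": -1.3,"dy": 2.4,"dz": 0,"twist": 0}
  ]
}}

```text
clock: 6.38
ee_pos: [0.3969, 0.3609, 0.2791]
tool_rot: [180.0, 0.0, 166.9]
force: [0.1, -0.5, 0.3]
grip_width: 0.004
gripper_force: 0.0
```

Call:
{"method": "drive_tool", "body": {
  "steps": [
    {"jaw": 255,"dx": -1.2,"dy": 2.2,"dz": 0,"twist": 0},
    {"jaw": 255,"dx": 0,"dy": 0,"dz": 1,"twist": 0},
    {"jaw": 255,"dx": 0,"dy": 0,"dz": 1,"twist": 0},
    {"jaw": 255,"dx": 0,"dy": 0,"dz": 0,"twist": 0},
    {"jaw": 255,"dx": 0,"dy": 0,"dz": 0,"twist": 0}
  ]
}}

```text
clock: 7.0
ee_pos: [0.4131, 0.379, 0.2586]
tool_rot: [-180.0, -0.0, 166.9]
force: [-0.2, 0.2, 0.3]
grip_width: -0.001
gripper_force: 0.0
```

Run:
```python
from h import *
o=get_obs();t=np.array(o["ee_pos"]);print(o["clock"],t)
p,d=capture("scene")
print(px("scene",[.4135,.379,.085]),px("scene",[.4135,.379,.024]))
u,v=map(int,px("scene",t-[0,0,.173]));print(u,v);c=p[v-45:v+45,u-60:u+60,::-1];cv2.imwrite("pics/s4.png",cv2.resize(c,None,fx=6,fy=6,interpolation=cv2.INTER_CUBIC))
```

```text
7.0 [0.41311321 0.37898827 0.25862935]
(np.float64(252.3123980681127), np.float64(142.69669290407342)) (np.float64(252.41883363416554), np.float64(158.61742610011973))
252 142
```

View pics/s4.png

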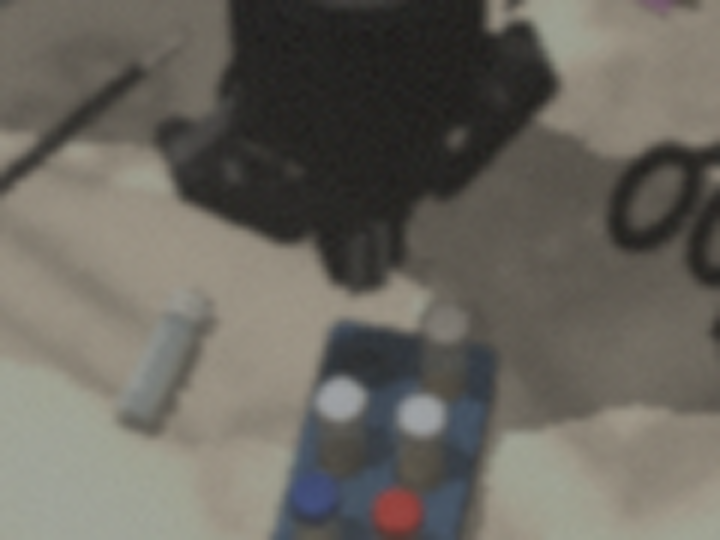

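The tips (crop (360,280)) stand straight above the empty hole (crop (362,365)). All vials are untouched. Now I hold.

Call:
{"method": "drive_tool", "body": {
  "steps": [
    {"jaw": 255,"dx": 0,"dy": 0,"dz": 0,"twist": 0},
    {"jaw": 255,"dx": 0,"dy": 0,"dz": 0,"twist": 0},
    {"jaw": 255,"dx": 0,"dy": 0,"dz": 0,"twist": 0},
    {"jaw": 255,"dx": 0,"dy": 0,"dz": 0,"twist": 0},
    {"jaw": 255,"dx": 0,"dy": 0,"dz": 0,"twist": 0}
  ]
}}

```text
clock: 7.68
ee_pos: [0.4134, 0.3795, 0.2587]
tool_rot: [180.0, 0.0, 167.0]
force: [-0.8, -0.8, 0.0]
grip_width: 0.002
gripper_force: 0.0
```

Call:
{"method": "drive_tool", "body": {
  "steps": [
    {"jaw": 255,"dx": 0,"dy": 0,"dz": 0,"twist": 0},
    {"jaw": 255,"dx": 0,"dy": 0,"dz": 0,"twist": 0},
    {"jaw": 255,"dx": 0,"dy": 0,"dz": 0,"twist": 0},
    {"jaw": 255,"dx": 0,"dy": 0,"dz": 0,"twist": 0},
    {"jaw": 255,"dx": 0,"dy": 0,"dz": 0,"twist": 0}
  ]
}}

```text
clock: 8.3
ee_pos: [0.4134, 0.3794, 0.2587]
tool_rot: [180.0, 0.0, 167.0]
force: [-0.1, -0.0, 0.8]
grip_width: 0.001
gripper_force: 0.0
```

Call:
{"method": "drive_tool", "body": {
  "steps": [
    {"jaw": 255,"dx": 0,"dy": 0,"dz": 0,"twist": 0},
    {"jaw": 255,"dx": 0,"dy": 0,"dz": 0,"twist": 0},
    {"jaw": 255,"dx": 0,"dy": 0,"dz": 0,"twist": 0},
    {"jaw": 255,"dx": 0,"dy": 0,"dz": 0,"twist": 0},
    {"jaw": 255,"dx": 0,"dy": 0,"dz": 0,"twist": 0}
  ]
}}

```text
clock: 8.93
ee_pos: [0.4134, 0.3794, 0.2587]
tool_rot: [-180.0, 0.0, 166.9]
force: [-0.5, -0.7, -0.8]
grip_width: 0.001
gripper_force: 0.0
```

Call:
{"method": "drive_tool", "body": {
  "steps": [
    {"jaw": 255,"dx": 0,"dy": 0,"dz": 0,"twist": 0},
    {"jaw": 255,"dx": 0,"dy": 0,"dz": 0,"twist": 0},
    {"jaw": 255,"dx": 0,"dy": 0,"dz": 0,"twist": 0},
    {"jaw": 255,"dx": 0,"dy": 0,"dz": 0,"twist": 0},
    {"jaw": 255,"dx": 0,"dy": 0,"dz": 0,"twist": 0}
  ]
}}

```text
clock: 9.55
ee_pos: [0.4134, 0.3794, 0.2587]
tool_rot: [-180.0, 0.0, 166.9]
force: [0.5, -0.8, 0.3]
grip_width: -0.005
gripper_force: 0.0
```

```bash
python3 -c "
from plant import *
o=get_obs();print(o['clock'],o['ee_pos']);print(close_job())"
```

```text
9.55 [0.41338728 0.37941409 0.25869828]
the job is handed in; nothing more can be done
None
```

The arm pointed about 2 cm above the middle of the stray vial, then about 2 cm above cap level over the empty hole, each for more than 2 s, and finished there with no sign of contact; I handed the job in at 9.55 s and no verdict came back.

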